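# Clamp a resin-embedded specimen in the trimming vise

### The job

Load the specimen carrier with the square resin block into the trimming vise for sawing: slide its bare end in under the jaw until the carrier lies flat and straight on the bed, fully home against the stop, with the resin block left outside at the front. Then turn the vise's T-handle clockwise, with fresh grips as needed, until clearly rising resistance shows that the carrier is clamped firmly, but do not force it, and let go. Leave the other carrier, the brain model and the glassware where they are.

Things in the scene. Friction and masses are not known exactly. Their poses are not given: they have to be found in the camera images.
- carrier_block (a point): The carrier to clamp: aluminium bar 140 long, 30 wide, 16 thick, lying flat, about 210 g, with a square amber resin block (32 along the bar, 30 wide, 24 high) glued on top of one end, flush with end and sides. This point is the block's centre, 28 above the bar's underside, 16 from that end; x axis along the bar towards the bare end, z up. Rigid, not delicate; grip it across y.
- carrier_end (a point): Point on the same carrier: middle of the end face of its bare end, 8 above the underside, 124 along +x from carrier_block; same axes.
- vise_stop (a point): Point on the rigid stop at the back of the vise (small dark cast vise), middle of the stop face, 8 above the bed, 50 above the bench; carrier_end comes here when home. x axis: level, the way the carrier slides in, from open front to stop; z up. Two columns 38 apart stand beside the bed from 12 to 48 before the stop; jaw and crosshead (86 across y, 38 along x) lie over that stretch.
- vise_mouth (a point): Middle of the front edge of the vise's flat bed, on its top, 42 above the bench and 90 before the stop; same axes as vise_stop. The bed is 38 wide. A carrier that is home overhangs this edge by 50, resin block outside, and stays lying there when let go. The bench plate under it is 12 high and reaches 10 further out.
- t_handle (a point): Middle of the T-handle on the vise's upright screw: level round steel bar 12 thick, 64 long, ending in balls 15 thick, on a neck 10 thick; x axis along the bar, z up. It stands over the jaw, 30 before the stop, its middle at least 30 above everything else of the vise, free to grip across from above. Clockwise seen from above closes the vise; it goes down 8 mm per turn and holds where it is left.
- round_mid (a point): The other carrier: the same aluminium bar with a round resin mount (30 across, 24 high) on one end; not to be used. Point in the middle of the bar, 8 above its underside, x axis along the bar to the bare end.
- brain_model: Anatomical brain model on an ivory foot, 124 across the foot and about 110 high; origin under the foot's middle.
- reagent_bottle: Small reagent bottle, 48 across, 92 high; origin under its middle.
- petri_dish: Open glass dish, 90 across, 16 high; origin under its middle.
- vise: The vise; origin on the bench under the screw's axis, axes as vise_stop. Its jaw hangs on springs, 2.5 to 6 mm too high at the start; the screw presses it down without turning it. The handle runs free (under 0.1 N m) until the jaw is on the carrier, then resists while turned (hardly at rest) by about 0.3 N m per 100 N of clamping: 0.15 to 0.4 N m is firm, over 0.6 is forced.
There are look-alikes about, which are no part of the job. Leave any green look-alike of the part that bears carrier_block alone.

How it is judged:
On the way, in this order (a step that is already met when the one before it is completed fails the run):
1. the carrier lies in the vise, flat, straight and home against the stop, not yet clamped (x of carrier_end in the frame of vise_stop above -0.004 m and z of carrier_end in the frame of vise_stop below 0.003 m and distance between carrier_end and vise_stop below 0.008 m and angle between the x axis of carrier_end and the x axis of vise_stop, either way round below 0.1 rad and contact force between vise and carrier below 25 N), for 0.2 s.
2. the screw clamps the carrier: bed and jaw press on it with 40 N or more each (contact force between vise and carrier above 80 N), for 0.2 s.
At the end, for the whole second after the job is handed in: The square-block carrier lies flat on the vise's bed, its bare end within 4 mm of the stop along the bed and within 8 mm in all, straight to 0.1 rad, clamped between bed and jaw with at least 40 N from each side, at rest (x of carrier_end in the frame of vise_stop above -0.004 m and z of carrier_end in the frame of vise_stop below 0.003 m and distance between carrier_end and vise_stop below 0.008 m and angle between the x axis of carrier_end and the x axis of vise_stop, either way round below 0.1 rad and contact force between vise and carrier above 80 N and linear speed of carrier below 0.01 m/s); the robot touches nothing.
It fails at once if the screw is forced: bed and jaw press on the carrier with over 220 N each (contact force between vise and carrier above 440 N).
It fails at once if the other carrier is shifted by more than 20 mm (distance of round_mid from where it was at the start of the episode above 0.02 m).
It fails at once if the brain model is shifted by more than 30 mm (distance of brain_model from where it was at the start of the episode above 0.03 m).
It fails at once if the bottle is shifted by more than 30 mm (distance of reagent_bottle from where it was at the start of the episode above 0.03 m).
It fails at once if the dish is shifted by more than 30 mm (distance of petri_dish from where it was at the start of the episode above 0.03 m).
It also fails if it takes over 72 s, if anything falls off the work surface, if the arm or the gripper's body presses on something with over 40 N, if the wrist force passes 120 N, or if a joint passes its speed limit or range.

### The arm

A 7-joint arm with a two-finger parallel gripper is mounted at the origin on the work surface. World frame = base frame: x ahead of the robot, y to its left, z up, the work surface at z = 0. Lengths are in m, angles in rad, forces in N, time in s.
With the tool pointing down it reaches from about 0.4 to 0.85 m from the base axis. Payload 10.4 kg.
Tool frame: the origin (TCP) lies between the finger pads; the fingertips stand 19 mm ahead of it and the grasp point (between the pads) is the TCP; z points along the fingers, x is the direction in which the jaws open and shut, and the axes are right-handed (so a half turn about z gives the same grasp; the last joint's range is limited). The gripper opens to 87 mm and grips with 3 to 60 N. Pads are 19 mm wide; open, the fingers measure 117 mm over their backs; the gripper's body (75 mm by 190 mm) begins 51 mm behind the grasp point.
Start: joints at [-1.331, 0.332, -0.065, 1.46, 0.022, 1.35, -0.088], TCP at [0.162, 0.604, 0.242] pointing down, gripper open.
Joint ranges: [-2.6, 2.6], [-0.5, 2.12], [-1.47, 1.34], [0.16, 2.42], [-1.27, 4.41], [0.06, 2.06], [-2.6, 2.6]. Speed limits (rad/s): [2.22, 2.22, 2.79, 2.79, 3.14, 3.14, 3.14].

### API

Orientations are given as a unit quaternion [x, y, z, w].
In Python, from bench import * gives the robot as it stands.
- The arm moves only by the tool step_arm, never from a script. Its argument "commands" is a list of rows, each a list of 6 numbers: the shift along the tool's x, y, z in m, then the turn, a rotation vector about the tool's x, y, z in rad. In form: [[tx, ty, tz, rx, ry, rz], ...]. A call has 1 to 12 rows; each row shifts and turns the commanded pose from where the row before left it, along the tool's axes as they then stand; what a row does not reach is not made up. A row lasts 1/10 s, in which the tool goes at most 50 mm and 8.59 degrees, less where a joint would pass 70% of its speed; a pose out of reach is approached as far as the arm can. A call with a gripper value outside its range is refused whole. "gripper" is the opening, from 0 (shut) to 1 (fully open), set as the call begins (left out, the last holds). The fingers move at their own pace and stop on an object; "grip_force" is the grip in N (left out, the last holds). Time passes only in rows, so rows that do not move let the fingers close. It gives the time, the measured TCP pose, the force and the opening at its end, in the units of the state.
- read_state(): the state, without advancing time (a new reading comes with each control period).
- camera(name): name is "side" or "top" or "wrist"; returns the picture (384x512x3 uint8, red, green, blue); there is no depth.
- get_calibration(name): a dict with "fx", "fy", "cx", "cy" (pixels), "R" (3x3) and "t" (3): a world point X has camera coordinates R X + t. Camera axes: x right, y down, z forward; pixel columns grow to the right and rows downward; lengths in m; the calibration is good to about 2 mm. The wrist camera is an equidistant fisheye: a pixel r from the principal point sees the ray r / f radians off the axis. A picture is of the moment at which its call begins: read the wrist's pose just before it. get_calibration takes no time and is no camera call; for the wrist camera it gives the pose at the moment of the call.
- close_job(): hands the job in, once; it reports no verdict.
The state is a dict: "time": time; "joint_positions": joint angles; "joint_vel": joint speeds; "joint_torque": joint torques, N m; "ee_pos": TCP position; "eef_rot": TCP orientation; "ft_force": force on the tool from outside, world axes, zero at the start; "torque": the same for the moment, N m; "width": finger opening in m.
Only numpy, scipy, OpenCV 4.12 (cv2) and the standard library are available. Lean on these libraries where they do the work, as an engineer would, in place of code of your own. Each camera call takes 0.05 s, during which the arm holds its last target. There are 200 camera calls.

## Working session

There is one attempt and no reset: what is moved stays moved. The work goes in short steps, Python scripts to look and compute and a tool call to move; the robot and the scene stay as the last step left them, time stands still between calls to the robot, and variables do not carry over. Pictures are saved under pics/ and viewed, on a budget of 10 in all, crops included, one or two more only if the job needs it, and the job is handed in when it is done.

Besides the shell and the picture viewer there is one more tool, called after "Request:" by a JSON object that holds its "fn" and its "kwargs". step_arm: Moves the arm, as the interface text tells. Its arguments: {"type":"object","properties":{"commands":{"type":"array","items":{"type":"array","items":{"type":"number"}}},"gripper":{"type":"number"},"grip_force":{"type":"number"}},"required":["commands"]}

```bash
ls; mkdir -p pics
python3 - <<'E'
from bench import *
import cv2,numpy as np
s=read_state();print(s['time'],s['ee_pos'],s['eef_rot'],s['width'])
for n in ["top","side"]:
    c=get_calibration(n);print(n,{k:np.round(v,4).tolist() for k,v in c.items()})
    cv2.imwrite(f"pics/{n}0.png",camera(n)[:,:,::-1])
E
```

```text
pics
0.0 [0.16226753 0.60317813 0.24073461] [ 7.93645888e-01  6.08379550e-01 -5.50013225e-04  4.74378060e-04] 0.0870515129128782
top {'fx': 435.1308, 'fy': 435.1308, 'cx': 257.7525, 'cy': 194.611, 'R': [[0.0224, -0.9997, 0.0112], [-0.9826, -0.0241, -0.184], [0.1842, -0.0069, -0.9829]], 't': [0.0309, 0.614, 1.1201]}
side {'fx': 359.1474, 'fy': 359.1474, 'cx': 253.0847, 'cy': 189.8268, 'R': [[-0.9936, -0.1128, 0.0069], [-0.0871, 0.7253, -0.6829], [0.0721, -0.6792, -0.7304]], 't': [0.5875, 0.1087, 1.199]}
```

View pics/top0.png

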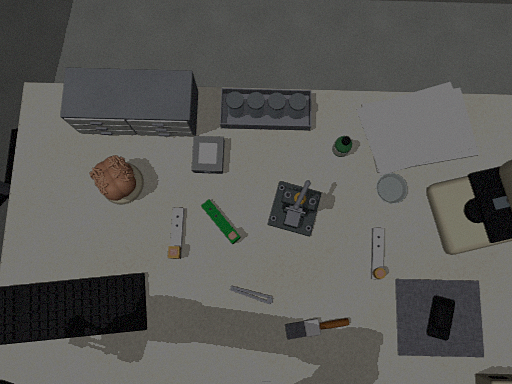

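View pics/side0.png

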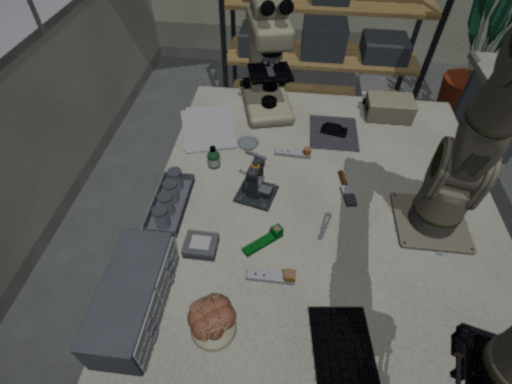

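The top view shows a white carrier at (177,233) with an amber block at its lower end (175,252), another at (378,252), a green look-alike at (220,222) and the vise at (295,208). I'll zoom in on these in one composite.

Run:
```python
import cv2,numpy as np
t=cv2.imread('pics/top0.png');s=cv2.imread('pics/side0.png')
g=lambda im,x,y,w,h,W,H:cv2.resize(im[y:y+h,x:x+w],(W,H),interpolation=cv2.INTER_CUBIC)
r1=np.hstack([g(t,155,200,40,65,200,325),g(t,258,172,70,70,325,325),g(t,360,222,40,65,200,325)])
r2=np.hstack([g(s,238,258,65,35,350,188),g(s,225,143,60,70,161,188),g(s,265,138,60,53,214,188)])
im=np.vstack([r1,r2]);cv2.imwrite('pics/z1.png',cv2.convertScaleAbs(im,alpha=1.3))
```

```text
(no output)
```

View pics/z1.png

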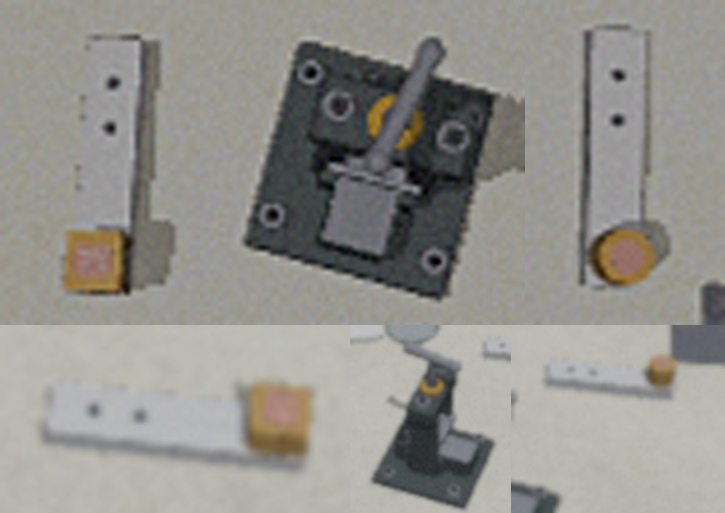

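The left carrier has the square block. The right one has the round mount. The vise mouth opens toward the robot (lower in the image), and the handle runs to the upper right. Next I'll turn these pixels into rough positions.

```bash
cat > h.py <<'E'
from bench import *
import numpy as np, cv2
def ray(c,u,v,fish=False):
    R=np.array(c["R"]);t=np.array(c["t"]);a=np.array([(u-c["cx"])/c["fx"],(v-c["cy"])/c["fy"]])
    if fish:
        r=np.hypot(*a);d=np.r_[a/max(r,1e-9)*np.sin(r),np.cos(r)]
    else: d=np.r_[a,1]
    d=R.T@d;return -R.T@t,d/np.linalg.norm(d)
def plane(c,p,z,fish=False):
    o,d=ray(c,*p,fish);return o+d*(z-o[2])/d[2]
def tri(rs):
    A=sum(np.eye(3)-np.outer(d,d) for o,d in rs);b=sum((np.eye(3)-np.outer(d,d))@o for o,d in rs)
    return np.linalg.solve(A,b)
def proj(c,X,fish=True):
    q=np.array(c["R"])@X+np.array(c["t"])
    if fish:
        th=np.arctan2(np.hypot(q[0],q[1]),q[2]);n=q[:2]/np.hypot(q[0],q[1])*th
    else: n=q[:2]/q[2]
    return np.array([c["cx"]+c["fx"]*n[0],c["cy"]+c["fy"]*n[1]])
E
python3 - <<'E'
from h import *
np.set_printoptions(precision=4,suppress=True)
T=get_calibration("top");S=get_calibration("side")
a=[plane(T,p,.016) for p in [(173,207.4),(183,207.4)]]
b=[plane(T,p,.040) for p in [(168,246.2),(179.4,246.2),(179.4,258.4),(168,258.4)]]
e=(a[0]+a[1])/2;k=np.mean(b,0);print("end",e,"block",k,"len",np.linalg.norm((e-k)[:2]),"yaw",np.arctan2(*(e-k)[1::-1]),np.linalg.norm(a[0]-a[1]))
m=[plane(T,p,.042) for p in [(284.3,224.1),(296.8,227.1)]];M=sum(m)/2
w=m[0]-m[1];print("mouth",M,np.linalg.norm(w),"yaw vise",np.arctan2(-w[0],w[1]))
cs=[plane(T,((x-200)/4.643+258,y/4.643+172),.012) for x,y in [(303,40),(247,243),(442,297),(497,95)]]
print("plate",*cs); w=cs[0]-cs[1];w2=cs[3]-cs[2];print([np.arctan2(q[1],q[0]) for q in (w,w2)],np.linalg.norm(w),np.linalg.norm(cs[1]-cs[2]))
h1=tri([ray(T,307.5,181.7),ray(S,246.6,151.6)]);h2=tri([ray(T,296.3,207.5),ray(S,265.3,159)])
print("handle",h1,h2,np.linalg.norm(h1-h2),(h1+h2)/2)
for n,p in dict(bottle=(344,147),dish=(390,188),brain=(118,183),green=(220,222),round=(378,240)).items(): print(n,plane(T,p,.02))
W=get_calibration("wrist");s=read_state();print({k:np.round(v,3).tolist() for k,v in W.items()})
o=-np.array(W["R"]).T@np.array(W["t"]);print("wristcam at",o, "axis",np.array(W["R"])[2])
print(proj(W,e),proj(W,k))
E
```

```text
end [0.5792 0.2658 0.016 ] block [0.4541 0.2662 0.04  ] len 0.12515049472250964 yaw -0.003191837989937639 0.027733933810402085
mouth [ 0.5328 -0.0454  0.042 ] 0.03469734938688466 yaw vise -0.21333998962496223
plate [ 0.6634 -0.0175  0.012 ] [0.5384 0.0143 0.012 ] [ 0.5088 -0.1024  0.012 ] [ 0.6321 -0.1357  0.012 ]
[np.float64(-0.24962637056664005), np.float64(-0.2642877658522417)] 0.12900170185398538 0.12035492500334574
handle [ 0.6231 -0.0737  0.1828] [ 0.5597 -0.0471  0.1813] 0.06880774128573612 [ 0.5914 -0.0604  0.182 ]
bottle [ 0.7644 -0.1981  0.02  ]
dish [ 0.648  -0.3259  0.02  ]
brain [0.6435 0.4362 0.02  ]
green [0.5407 0.1473 0.02  ]
round [ 0.5014 -0.2879  0.02  ]
{'fx': 297.319, 'fy': 297.319, 'cx': 250.158, 'cy': 192.247, 'R': [[0.26, 0.966, -0.002], [0.935, -0.251, 0.249], [0.24, -0.066, -0.969]], 't': [-0.626, -0.031, 0.39]}
wristcam at [0.098  0.6226 0.3843] axis [ 0.2399 -0.0664 -0.9685]
[147.2963 402.8375] [115.2387 373.3072]
```

Request:
{"fn": "step_arm", "kwargs": {"commands": [[-0.025,0.036,0,0,0,0],[-0.025,0.036,0,0,0,0],[-0.025,0.036,0,0,0,0],[-0.025,0.036,0,0,0,0],[-0.025,0.036,0,0,0,0],[-0.025,0.036,0,0,0,0],[-0.025,0.036,0,0,0,0],[-0.025,0.036,0,0,0,0],[-0.025,0.036,0,0,0,0],[-0.025,0.036,0,0,0,0],[0,0,0,0,0,-0.13],[0,0,0,0,0,-0.13]]}}

```text
time: 1.3
ee_pos: [0.4458, 0.2671, 0.2412]
eef_rot: [0.707, 0.707, -0.0, -0.0]
ft_force: [-0.4, 0.3, -0.8]
width: 0.087
```

Request:
{"fn": "step_arm", "kwargs": {"commands": [[0,0,0,0,0,0],[0,0,0,0,0,0]]}}

```text
time: 1.5
ee_pos: [0.4448, 0.2687, 0.2413]
eef_rot: [0.709, 0.705, -0.0, -0.0]
ft_force: [-0.2, -0.2, -0.6]
width: 0.0873
```

```bash
cat > look.py <<'E'
from h import *
import sys,json
n=sys.argv[1]
s=read_state();c=get_calibration("wrist");im=camera("wrist")[:,:,::-1]
json.dump({k:np.array(v).tolist() for k,v in c.items()},open(f"pics/{n}.json","w"))
cv2.imwrite(f"pics/{n}.png",im);cv2.imwrite(f"pics/{n}b.png",cv2.resize(cv2.convertScaleAbs(im,alpha=1.3),(800,600),interpolation=cv2.INTER_CUBIC))
print(s['time'],s['ee_pos'],s['eef_rot'])
E
python3 look.py w1
```

```text
1.5 [0.44483059 0.26866575 0.24130909] [ 7.09335347e-01  7.04871131e-01 -2.25306634e-04 -5.84805104e-05]
```

View pics/w1b.png

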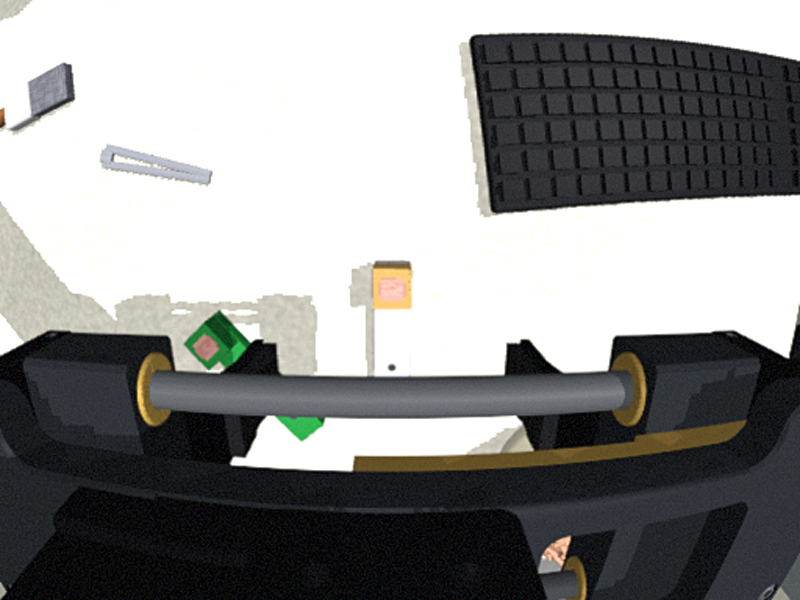

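The wrist view shows the block at about (392,285) on the 800-px scale, and the bar beyond it passes under the gripper. The green look-alike is off to the left. I'll measure the block's top face.

Run:
```python
from h import *
import json
np.set_printoptions(precision=4,suppress=True)
im=cv2.imread('pics/w1.png');c=json.load(open('pics/w1.json'))
hsv=cv2.cvtColor(im,cv2.COLOR_BGR2HSV)
roi=np.zeros(im.shape[:2],np.uint8);roi[155:205,225:280]=1
m=((hsv[...,1]>70)&(roi>0)).astype(np.uint8)
print(im[182,236:268,:].tolist()[::3]); print(im[164:202,243].tolist()[::2])
k,_=cv2.findContours(m,0,2);k=max(k,key=cv2.contourArea);print(cv2.boundingRect(k))
# per-row edges
for v in range(166,200,3):
    xs=np.where(m[v])[0]; 
    if len(xs):print(v,xs.min(),xs.max(),plane(c,(xs.min()-.5,v),.04)[:2],plane(c,(xs.max()+.5,v),.04)[:2])
g=cv2.cvtColor(im,cv2.COLOR_BGR2GRAY).astype(float)
for v in range(204,240,5): print(v,g[v,232:272].astype(int))
```

```text
[[150, 158, 158], [90, 156, 196], [113, 141, 191], [146, 157, 205], [144, 159, 206], [148, 163, 205], [132, 142, 193], [136, 145, 194], [99, 154, 197], [151, 189, 204], [202, 216, 214]]
[[208, 219, 216], [170, 177, 175], [92, 91, 93], [37, 70, 92], [90, 151, 190], [94, 158, 200], [93, 159, 197], [99, 151, 192], [108, 155, 199], [128, 139, 192], [130, 136, 190], [133, 143, 195], [127, 142, 192], [105, 156, 199], [100, 154, 198], [93, 158, 198], [87, 156, 198], [190, 192, 191], [221, 218, 217]]
(238, 169, 26, 29)
169 240 262 [0.4384 0.2576] [0.4386 0.2846]
172 238 262 [0.442  0.2552] [0.4421 0.2846]
175 238 263 [0.4455 0.2552] [0.4457 0.2858]
178 238 262 [0.4492 0.2551] [0.4493 0.2847]
181 238 262 [0.4528 0.255 ] [0.453  0.2847]
184 238 262 [0.4564 0.255 ] [0.4566 0.2847]
187 238 262 [0.4601 0.2549] [0.4603 0.2847]
190 239 262 [0.4638 0.256 ] [0.464  0.2847]
193 239 262 [0.4675 0.256 ] [0.4677 0.2847]
196 239 262 [0.4712 0.2559] [0.4714 0.2848]
204 [214 195 153 153 156 153 143 162 216 219 213 217 215 216 214 213 217 217
 214 214 215 215 215 213 216 215 217 215 216 210 208 214 212 215 2
[... 500 characters left out ...]
06 208 214
 214 213 214 210]
224 [212 200 149 147 154 155 141 156 219 217 215 216 215 214 215 214 214 217
 214 214 216 214 216 217 217 215 213 218 218 200 195 214 214 216 216 215
 211 209 212 212]
229 [212 200 152 149 155 156 144 157 218 217 216 216 213 216 214 217 215 218
 215 214 215 215 217 215 217 216 216 217 216 200 190 211 211 212 211 210
 213 212 207 206]
234 [218 214 205 153 154 151 140 148 218 217 216 215 216 215 219 206 144  72
  59  59  96 168 221 220 218 216 215 215 217 195 189 214 214 212 208 213
 215 217 216 214]
239 [222 220 211 154 154 158 158 178 220 224 221 220 220 222 221 221 224 222
 223 222 223 222 221 220 221 222 223 219 223 203 194 215 211 214 216 217
 221 218 220 220]
```

Request:
{"fn": "step_arm", "kwargs": {"commands": [[-0.04,0.015,-0.0075,0,0,0],[-0.04,0.015,-0.0075,0,0,0],[-0.04,0.015,-0.0075,0,0,0],[-0.04,0.015,-0.0075,0,0,0],[-0.04,0.015,-0.0075,0,0,0],[-0.04,0.015,-0.0075,0,0,0],[-0.04,0.015,-0.0075,0,0,0],[-0.04,0.015,-0.0075,0,0,0],[0,0,0,0,0,0.125],[0,0,0,0,0,0.125],[0,0,0,0,0,0],[0,0,0,0,0,0]]}}

```text
time: 2.75
ee_pos: [0.5641, -0.0512, 0.3014]
eef_rot: [0.79, 0.614, -0.0, -0.0]
ft_force: [-0.2, -0.8, 0.1]
width: 0.0871
```

```bash
sed -i 's/alpha=1.3/alpha=1.0/' look.py; python3 look.py w2
```

```text
2.75 [ 0.56411559 -0.0512088   0.30142689] [ 7.89661557e-01  6.13542675e-01 -4.69528732e-05 -9.45629996e-05]
```

View pics/w2b.png

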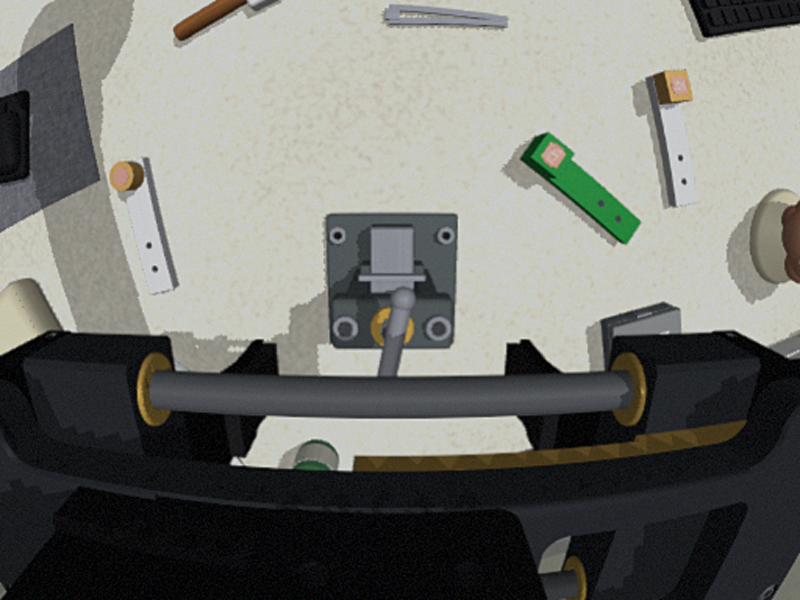

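The wrist view shows the whole vise front square to the camera: plate front corners near (328,214) and (457,214), bed from (370,225) to (413,225). It also shows the entire carrier, and the near end of the handle at (403,298). I'll refine edges by scanning intensities.

Run:
```python
from h import *
import json
np.set_printoptions(precision=4,suppress=True)
im=cv2.imread('pics/w2.png');c=json.load(open('pics/w2.json'))
g=cv2.GaussianBlur(cv2.cvtColor(im,cv2.COLOR_BGR2GRAY),(3,3),0).astype(float)
def edges(line):
    d=np.diff(line);out=[]
    for i in range(1,len(d)-1):
        if abs(d[i])>10 and abs(d[i])>=abs(d[i-1]) and abs(d[i])>abs(d[i+1]):
            k=(d[i+1]-d[i-1])/(2*(2*d[i]-d[i-1]-d[i+1])+1e-9);out.append((round(i+.5+k,2),int(d[i])))
    return out
for v in (148,155,162,170): print('row',v,[(round(a+200,2),b) for a,b in edges(g[v,200:302])])
for u in (216,228,240,246,250,256,262,275,287): print('col',u,[(round(a+125,2),b) for a,b in edges(g[125:190,u])])
sc=1/1.5625
for n,p,z in [("pl",(327,214),.012),("pr",(457,214),.012),("bl",(370,225),.042),("br",(413,225),.042),("bl2",(371,272),.042),("br2",(413,272),.042)]:
    print(n,plane(c,(p[0]*sc,p[1]*sc),z,True)[:2])
# carrier from here
print("end",(plane(c,(672*sc,207*sc),.016,True)+plane(c,(694*sc,203*sc),.016,True))/2)
print("blk",np.mean([plane(c,(x*sc,y*sc),.04,True) for x,y in [(662,73),(687,70),(692,99),(668,103)]],0))
print("handle near ball z.182",plane(c,(403*sc,298*sc),.182,True)); print("hand pt", plane(c,(391*sc,370*sc),.182,True))
# predictions under top estimate
M=np.array([.5328,-.0454,.042]);print(proj(c,M)/sc,)
c1=json.load(open('pics/w1.json'))
print('w1 fish block',np.mean([plane(c1,p,.04,True) for p in [(237.7,171.5),(262.5,171.5),(262.5,197.5),(238.3,197.5)]],0))
print('w1 bar at row230', plane(c1,(239.5,230),.016,True),plane(c1,(261.3,230),.016,True),plane(c1,(239.5,205),.016,True),plane(c1,(261.7,205),.016,True))
```

```text
row 148 [(np.float64(207.58), -36), (np.float64(210.8), 27), (np.float64(213.89), -19), (np.float64(217.46), 25), (np.float64(220.43), -27), (np.float64(236.86), 31), (np.float64(263.71), -23), (np.float64(280.46), 28), (np.float64(283.31), -18), (np.float64(286.92), 18), (np.float64(289.73), -22), (np.float64(292.46), 57)]
row 155 [(np.float64(208.41), -37), (np.float64(212.91), 19), (np.float64(218.67), -13), (np.float64(227.63), -11), (np.float64(237.15), 33), (np.float64(263.55), -26), (np.float64(282.38), 19), (np.float64(287.83), -12), (np.float64(292.26), 51)]
row 162 [(np.float64(208.14), -35), (np.float64(228.36), -12), (np.float64(237.04), 33), (np.float64(263.52), -26), (np.float64(291.94), 45)]
row 170 [(np.float64(208.24), -48), (np.float64(237.21), 32), (np.float64(263.74), -28), (np.float64(291.63), 56)]
col 216 [(np.float64(136.03), -46), (np.float64(145.07), 23), (np.float64(148.14), -46), (np.float64(152.61), 49), (np.float64(155.55), -32), (np.float64(179.5), -13)]
col 228 [(np.float64(135.77), -49)]
col 240 [(np.float64(135.69), -49), (np.float64(142.52), -19), (n
[... 758 characters left out ...]
64(176.39), 29), (np.float64(183.77), -18), (np.float64(186.73), 11)]
col 275 [(np.float64(135.83), -47)]
col 287 [(np.float64(136.06), -46), (np.float64(145.3), 23), (np.float64(148.54), -35), (np.float64(152.35), 32), (np.float64(155.5), -21), (np.float64(187.7), -13)]
pl [ 0.5117 -0.0978]
pr [0.5417 0.0199]
bl [ 0.5299 -0.0595]
br [ 0.5391 -0.0234]
bl2 [ 0.5703 -0.0693]
br2 [ 0.5795 -0.0333]
end [0.5817 0.2645 0.016 ]
blk [0.4587 0.2691 0.04  ]
handle near ball z.182 [ 0.5653 -0.0425  0.182 ]
hand pt [ 0.6076 -0.0605  0.182 ]
[386.5896 224.2282]
w1 fish block [0.4573 0.2701 0.04  ]
w1 bar at row230 [0.5246 0.2554 0.016 ] [0.5248 0.2844 0.016 ] [0.4898 0.256  0.016 ] [0.49   0.2848 0.016 ]
```

Run:
```python
from h import *
import json
np.set_printoptions(precision=4,suppress=True)
c=json.load(open('pics/w2.json'));a=np.array([np.cos(.25),-np.sin(.25),0])
M=plane(c,(250.35,145.3),.042,True);P=plane(c,(250.1,135.7),.012,True)
print("mouth",M,"from plate",P+.01*a, "stop",M+.09*a,"screw",M+.06*a)
T=get_calibration("top")
print("where screw axis projects in w2 z=.182",proj(c,(M+.06*a)+[0,0,.14])*1.5625)
B=np.array([.4573,.2701,.04]);print(proj(T,B,False),proj(T,M,False))
W=M-.034*a;W[2]=.067;print("final TCP",W,"pre",W-.125*a)
```

```text
mouth [ 0.5362 -0.0422  0.042 ] from plate [ 0.5349 -0.0422  0.012 ] stop [ 0.6234 -0.0644  0.042 ] screw [ 0.5943 -0.057   0.042 ]
where screw axis projects in w2 z=.182 [391.1553 348.9925]
[172.2979 251.0276] [289.3468 224.3442]
final TCP [ 0.5032 -0.0337  0.067 ] pre [ 0.3821 -0.0028  0.067 ]
```

Request:
{"fn": "step_arm", "kwargs": {"commands": [[0,0,0,0,0,-0.115],[0,0,0,0,0,-0.115],[0.04,-0.0142,0,0,0,0],[0.04,-0.0142,0,0,0,0],[0.04,-0.0142,0,0,0,0],[0.04,-0.0142,0,0,0,0],[0.04,-0.0142,0.03,0,0,0],[0.04,-0.0142,0.03,0,0,0],[0.04,-0.0142,0.03,0,0,0],[0.039,-0.0142,0.03,0,0,0],[0,0,0.04,0,0,0],[0,0,0,0,0,0]], "gripper": 1, "grip_force": 40}}

```text
time: 4.0
ee_pos: [0.4564, 0.2638, 0.1412]
eef_rot: [0.714, 0.701, -0.004, -0.0]
ft_force: [-1.4, -0.7, 0.5]
width: 0.0876
```

```bash
python3 look.py w3
python3 - <<'E'
from h import *
import json
im=cv2.imread('pics/w3.png');c=json.load(open('pics/w3.json'))
hsv=cv2.cvtColor(im,cv2.COLOR_BGR2HSV);m=cv2.inRange(hsv,(5,90,120),(22,255,255))
k,_=cv2.findContours(m,0,2)
for q in k:
    if cv2.contourArea(q)>150: print(cv2.boundingRect(q),cv2.minAreaRect(q))
for z in (.04,.026): print(z,proj(c,np.array([.4573,.2698,z])))
E
```

```text
4.0 [0.45644168 0.26376728 0.14118611] [ 7.13505850e-01  7.00637234e-01 -4.08379622e-03 -4.37377973e-04]
(240, 181, 35, 35) ((257.0, 198.0), (34.0, 34.0), 90.0)
0.04 [256.08512757 198.21556197]
0.026 [255.87296252 194.13926613]
```

Request:
{"fn": "step_arm", "kwargs": {"commands": [[0.006,0.001,0,0,0,0],[0,0,0.03,0,0,0],[0,0,0.03,0,0,0],[0,0,0.03,0,0,0],[0,0,0.017,0,0,0],[0,0,0.01,0,0,0],[0,0,0,0,0,0],[0,0,0,0,0,0]]}}

```text
time: 4.85
ee_pos: [0.462, 0.2707, 0.0303]
eef_rot: [0.715, 0.699, 0.001, 0.0]
ft_force: [-0.4, -0.1, 0.2]
width: 0.0874
```

Request:
{"fn": "step_arm", "kwargs": {"commands": [[0,0,0,0,0,0],[0,0,0,0,0,0],[0,0,0,0,0,0],[0,0,0,0,0,0],[0,0,0,0,0,0],[0,0,0,0,0,0]], "gripper": 0}}

```text
time: 5.45
ee_pos: [0.4608, 0.2702, 0.0287]
eef_rot: [0.715, 0.699, -0.0, -0.0]
ft_force: [-0.8, 1.3, -0.5]
width: 0.0471
```

Request:
{"fn": "step_arm", "kwargs": {"commands": [[0,0,0,0,0,0],[0,0,0,0,0,0],[0,0,0,0,0,0],[0,0,0,0,0,0],[0,0,0,0,0,0],[0,0,0,0,0,0]]}}

```text
time: 6.05
ee_pos: [0.4608, 0.2702, 0.0286]
eef_rot: [0.715, 0.699, -0.0, -0.0]
ft_force: [-0.0, -1.6, -0.4]
width: 0.0297
```

Request:
{"fn": "step_arm", "kwargs": {"commands": [[0,0,-0.02,0,0,0],[0,0,-0.04,0,0,0],[0,0,-0.05,0,0,0],[-0.036,-0.0015,0,0,0,0],[-0.036,-0.0015,0,0,0,0],[-0.036,-0.0015,0,0,0,0],[-0.036,-0.0015,0,0,0,0],[-0.036,-0.0015,0,0,0,0],[-0.036,-0.0015,0,0,0,0],[-0.036,-0.0015,0,0,0,0],[-0.036,-0.0015,0,0,0,0],[0,0,0,0,0,0]]}}

```text
time: 7.25
ee_pos: [0.4415, -0.022, 0.1386]
eef_rot: [0.717, 0.697, -0.0, 0.0]
ft_force: [-0.5, 0.4, -2.1]
width: 0.0293
```

Request:
{"fn": "step_arm", "kwargs": {"commands": [[0,0,0,0,0,0.114],[0,0,0,0,0,0.114],[0,0,0,0,0,0],[0,0,0,0,0,0],[0,0,0,0,0,0]]}}

```text
time: 7.75
ee_pos: [0.4422, -0.0172, 0.1386]
eef_rot: [0.789, 0.614, -0.0, -0.0]
ft_force: [1.3, 0.3, -3.2]
width: 0.0299
```

Run:
```python
from h import *
s=read_state();print(s['ee_pos'],s['eef_rot'],s['width'])
t=camera("top")[:,:,::-1];S=camera("side")[:,:,::-1]
g=lambda im,x,y,w,h,W,H:cv2.resize(im[y:y+h,x:x+w],(W,H),interpolation=cv2.INTER_CUBIC)
cv2.imwrite('pics/p1.png',np.hstack([g(t,240,160,90,120,400,533),g(S,215,140,90,120,400,533)]))
T=get_calibration("top");C=get_calibration("side")
a=np.array([np.cos(.25),-np.sin(.25),0])
E=s['ee_pos']+.1205*a;E[2]+=-.0286+.016
print("pred end",E,proj(T,E,False),proj(C,E,False))
```

```text
[ 0.44219862 -0.0171604   0.13857445] [ 7.89085066e-01  6.14283930e-01 -5.95912517e-05 -8.69227930e-05] 0.029878658718041674
pred end [ 0.55895256 -0.04697257  0.12597445] [294.07695637 211.52959141] [264.73885306 171.52377084]
```

View pics/p1.png

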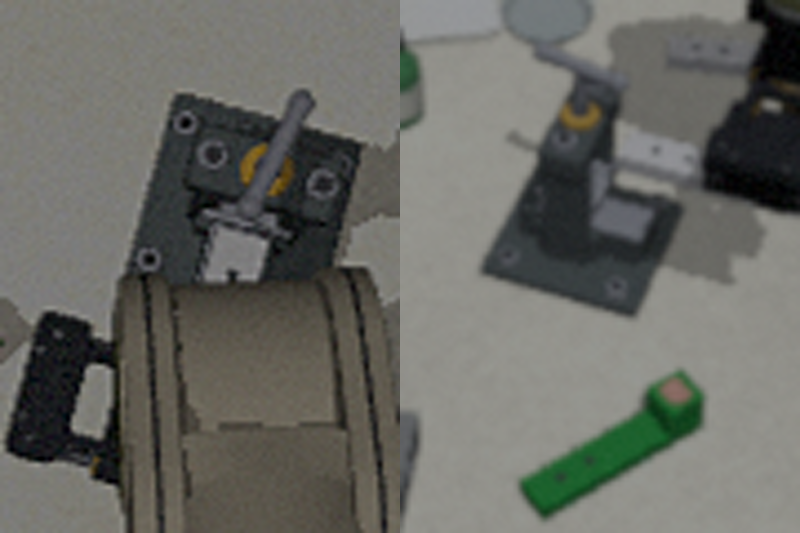

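Request:
{"fn": "step_arm", "kwargs": {"commands": [[-0.001,-0.012,0,0,0,0.002],[0,0,0.03,0,0,0],[0,0,0.02,0,0,0],[0,0,0.01,0,0,0],[0,0,0.005,0,0,0],[0,0,0,0,0,0],[0,0,0,0,0,0],[0,0,0,0,0,0]]}}

```text
time: 8.65
ee_pos: [0.431, -0.0153, 0.0744]
eef_rot: [0.791, 0.612, 0.001, 0.0]
ft_force: [0.2, 0.0, -1.0]
width: 0.0301
```

Request:
{"fn": "step_arm", "kwargs": {"commands": [[0,0,0.0025,0,0,0],[0,0,0,0,0,0],[0,0.01,0,0,0,0],[0,0.01,0,0,0,0],[0,0,0,0,0,0],[0,0,0,0,0,0]]}}

```text
time: 9.25
ee_pos: [0.4499, -0.0207, 0.071]
eef_rot: [0.791, 0.612, -0.0, 0.0]
ft_force: [-0.9, 0.0, -2.4]
width: 0.03
```

Request:
{"fn": "step_arm", "kwargs": {"commands": [[0,0.005,0,0,0,0],[0,0.005,0,0,0,0],[0,0.005,0,0,0,0],[0,0.005,0,0,0,0],[0,0.005,0,0,0,0],[0,0,0,0,0,0]]}}

```text
time: 9.85
ee_pos: [0.4746, -0.0269, 0.0712]
eef_rot: [0.791, 0.612, 0.0, 0.0]
ft_force: [0.6, 0.9, -1.6]
width: 0.0297
```

Request:
{"fn": "step_arm", "kwargs": {"commands": [[0,0.005,0,0,0,0],[0,0.005,0,0,0,0],[0,0.005,0,0,0,0],[0,0.005,0,0,0,0],[0,0.005,0,0,0,0],[0,0,0,0,0,0]]}}

```text
time: 10.45
ee_pos: [0.4988, -0.0331, 0.0712]
eef_rot: [0.791, 0.612, 0.0, 0.0]
ft_force: [-0.3, -0.6, -1.6]
width: 0.03
```

Request:
{"fn": "step_arm", "kwargs": {"commands": [[0,0.002,0,0,0,0],[0,0.002,0,0,0,0],[0,0.002,0,0,0,0],[0,0,0,0,0,0]]}}

```text
time: 10.85
ee_pos: [0.5042, -0.0344, 0.0712]
eef_rot: [0.791, 0.612, 0.0, 0.0]
ft_force: [-0.4, -0.2, -1.3]
width: 0.0294
```

Request:
{"fn": "step_arm", "kwargs": {"commands": [[0,0.001,0,0,0,0],[0,0.001,0,0,0,0],[0,0,0,0,0,0]]}}

```text
time: 11.15
ee_pos: [0.5058, -0.0349, 0.0711]
eef_rot: [0.791, 0.612, -0.0, -0.0]
ft_force: [0.2, 0.6, -2.4]
width: 0.03
```

Request:
{"fn": "step_arm", "kwargs": {"commands": [[0,0.001,0,0,0,0],[0,0.001,0,0,0,0],[0,0,0,0,0,0]]}}

```text
time: 11.45
ee_pos: [0.5058, -0.035, 0.0706]
eef_rot: [0.791, 0.612, -0.002, -0.002]
ft_force: [-11.6, 1.8, 4.9]
width: 0.0296
```

Request:
{"fn": "step_arm", "kwargs": {"commands": [[0,0.001,0,0,0,0],[0,0.001,0,0,0,0],[0,0,0,0,0,0]]}}

```text
time: 11.75
ee_pos: [0.506, -0.035, 0.0705]
eef_rot: [0.79, 0.612, -0.003, -0.003]
ft_force: [-20.7, 4.2, 14.6]
width: 0.0295
```

Request:
{"fn": "step_arm", "kwargs": {"commands": [[0,-0.0025,0,0,0,0],[0,0,0.0005,0,0,0],[0,0,0,0,0,0],[0,0,0,0,0,0]]}}

```text
time: 12.15
ee_pos: [0.5059, -0.035, 0.0704]
eef_rot: [0.791, 0.612, -0.001, -0.001]
ft_force: [-8.9, 2.0, 5.9]
width: 0.0299
```

Request:
{"fn": "step_arm", "kwargs": {"commands": [[0,-0.001,0,0,0,0],[0,0,0,0,0,0],[0,0,0,0,0,0],[0,0,0,0,0,0],[0,0,0,0,0,0],[0,0,0,0,0,0]], "gripper": 0.7}}

```text
time: 12.75
ee_pos: [0.5065, -0.0351, 0.0707]
eef_rot: [0.791, 0.612, 0.0, 0.0]
ft_force: [0.4, 0.9, -0.5]
width: 0.0598
```

Request:
{"fn": "step_arm", "kwargs": {"commands": [[0,0,-0.04,0,0,0],[0,0,-0.045,0,0,0],[0,0,-0.045,0,0,0],[0,0,-0.045,0,0,0],[0,0,-0.045,0,0,0],[0,0.03,0,0,0,0],[0,0.03,0,0,0,0],[0,0,0,0,0,0],[0,0,0,0,0,0]]}}

```text
time: 13.65
ee_pos: [0.5644, -0.0503, 0.2901]
eef_rot: [0.791, 0.612, -0.001, -0.0]
ft_force: [-0.9, -0.3, 0.6]
width: 0.061
```

```bash
python3 look.py w4
python3 - <<'E'
import cv2
im=cv2.imread('pics/w4.png')[110:250,170:330]
cv2.imwrite('pics/w4c.png',cv2.resize(im,None,fx=4,fy=4,interpolation=cv2.INTER_CUBIC))
E
```

```text
13.65 [ 0.56441359 -0.05028011  0.29005825] [ 7.90801747e-01  6.12071938e-01 -7.28540366e-04 -9.46091884e-05]
```

View pics/w4c.png

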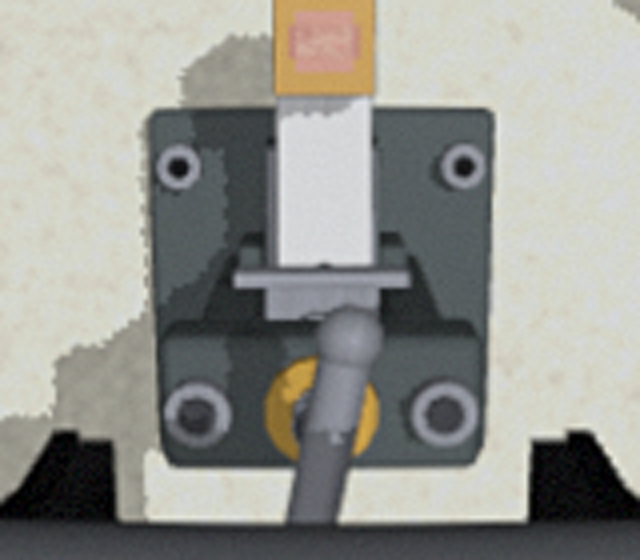

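The carrier sits straight on the bed under the jaw, with the block outside at the front. The handle's near ball is at crop (350,335). I'll check the home position and the handle's yaw numerically.

Run:
```python
from h import *
import json
np.set_printoptions(precision=4,suppress=True)
c=json.load(open('pics/w4.json'));a=np.array([np.cos(.25),-np.sin(.25),0]);M=np.array([.5356,-.0425,.042])
q=lambda x,y:(170+(x+.5)/4-.5,110+(y+.5)/4-.5)
pl=[plane(c,q(*p),.082,True) for p in ((275,96),(375,96))];B=sum(pl)/2
print("inner block edge",B,"along",(B-M)@a,"want -.018; lateral",(B-M)@[.247,.969,0])
print("bar",[((plane(c,q(x,y),.058,True)-M)@[.247,.969,0]).round(4) for x,y in ((278,120),(375,120),(278,255),(375,255))])
print("plate front",(plane(c,q(320,109),.012,True)-M)@a)
for z in(.178,.182,.186):
  h1=plane(c,q(350,335),z,True);h2=plane(c,q(313,510),z,True);d=h2-h1
  print(z,"ball",h1,"yaw",np.arctan2(d[1],d[0]),"centre",h1+.032*d/np.linalg.norm(d))
```

```text
inner block edge [ 0.5183 -0.036   0.082 ] along -0.018369202231162063 want -.018; lateral 0.0020092430949319494
bar [np.float64(-0.0128), np.float64(0.0178), np.float64(-0.0133), np.float64(0.0179)]
plate front -0.009977942946606361
0.178 ball [ 0.5659 -0.0427  0.178 ] yaw -0.4486428801457345 centre [ 0.5947 -0.0565  0.178 ]
0.182 ball [ 0.5648 -0.0425  0.182 ] yaw -0.4486428801457342 centre [ 0.5937 -0.0564  0.182 ]
0.186 ball [ 0.5638 -0.0423  0.186 ] yaw -0.4486428801457339 centre [ 0.5926 -0.0562  0.186 ]
```

The carrier is home: the inner block edge is 18.4 mm in front of the mouth, against 18 expected. The handle centre is about (0.594,-0.057,0.182) with yaw -0.45. I'll read the wrist joint next to plan the grips.

```bash
cat > st.py <<'E'
from bench import *
import numpy as np
np.set_printoptions(precision=3,suppress=True)
s=read_state();q=s['eef_rot'];print(s['time'],"q",np.array(s['joint_positions']),"p",np.array(s['ee_pos']),"yaw",round(np.arctan2(-2*(q[0]**2-.5),2*q[0]*q[1]),4),"f",np.array(s['ft_force']),"m",np.array(s['torque']),"w",s['width'])
E
python3 st.py
```

```text
13.7 q [-0.472  0.188  0.558  1.571 -0.1    1.412  1.411] p [ 0.564 -0.05   0.29 ] yaw -0.2532 f [-1.439 -0.212 -0.652] m [-0.007  0.041  0.024] w 0.060358762345949994
```

Request:
{"fn": "step_arm", "kwargs": {"commands": [[0.001,0.03,0,0,0,0],[0,0,0,0,0,0.098],[0,0,0,0,0,0.098],[0,0,0.03,0,0,0],[0,0,0,0,0,0]]}}

```text
time: 14.2
ee_pos: [0.5917, -0.056, 0.2579]
eef_rot: [0.847, 0.532, -0.002, -0.002]
ft_force: [-1.4, 1.0, -0.8]
width: 0.0607
```

```bash
python3 st.py
```

```text
14.2 q [-0.459  0.282  0.588  1.546 -0.158  1.366  1.266] p [ 0.592 -0.056  0.258] yaw -0.4484 f [-1.421  0.972 -0.839] m [-0.001  0.053  0.024] w 0.0607167832974059
```

Request:
{"fn": "step_arm", "kwargs": {"commands": [[0,0.001,0.03,0,0,0],[0,0.001,0.03,0,0,0],[0,0,0.015,0,0,0],[0,0,0,0,0,0],[0,0,0,0,0,0]]}}

```text
time: 14.7
ee_pos: [0.596, -0.0575, 0.1871]
eef_rot: [0.847, 0.532, 0.001, 0.0]
ft_force: [0.3, -0.3, 0.1]
width: 0.061
```

Request:
{"fn": "step_arm", "kwargs": {"commands": [[0,0,0,0,0,0],[0,0,0,0,0,0],[0,0,0,0,0,0],[0,0,0,0,0,0],[0,0,0,0,0,0],[0,0,0,0,0,0],[0,0,0,0,0,0],[0,0,0,0,0,0],[0,0,0,0,0,0]], "gripper": 0, "grip_force": 30}}

```text
time: 15.6
ee_pos: [0.5949, -0.059, 0.1856]
eef_rot: [0.847, 0.531, -0.001, 0.0]
ft_force: [-4.3, -4.3, 1.0]
width: 0.0108
```

```bash
python3 st.py
```

```text
15.6 q [-0.442  0.339  0.575  1.637 -0.192  1.224  1.293] p [ 0.595 -0.059  0.186] yaw -0.4502 f [-4.292 -4.341  1.021] m [-0.965  0.668  0.063] w 0.010813948356151981
```

Request:
{"fn": "step_arm", "kwargs": {"commands": [[0,0,0.00013,0,0,0.1],[0,0,0.00013,0,0,0.1],[0,0,0.00013,0,0,0.1],[0,0,0.00013,0,0,0.1],[0,0,0.00013,0,0,0.1],[0,0,0.00013,0,0,0.1]]}}

```text
time: 16.2
ee_pos: [0.5941, -0.0599, 0.1848]
eef_rot: [0.967, 0.255, -0.002, 0.001]
ft_force: [-9.0, -7.4, 3.6]
width: 0.0107
```

```bash
python3 st.py
```

```text
16.2 q [-0.52   0.357  0.678  1.643 -0.232  1.228  0.722] p [ 0.594 -0.06   0.185] yaw -1.0553 f [-8.956 -7.423  3.648] m [-1.48   1.769  0.091] w 0.01074263303784358
```

Request:
{"fn": "step_arm", "kwargs": {"commands": [[-0.001,0,0.00013,0,0,0.1],[-0.001,0,0.00013,0,0,0.1],[0,0,0.00013,0,0,0.1],[0,0,0.00013,0,0,0.1],[0,0,0.00013,0,0,0.1],[0,0,0.00013,0,0,0.1]]}}

```text
time: 16.8
ee_pos: [0.5927, -0.0603, 0.184]
eef_rot: [0.999, -0.042, -0.001, 0.001]
ft_force: [-6.8, -5.2, 3.3]
width: 0.0111
```

```bash
python3 st.py
```

```text
16.8 q [-0.602  0.379  0.789  1.652 -0.28   1.231  0.162] p [ 0.593 -0.06   0.184] yaw -1.6547 f [-6.817 -5.175  3.311] m [-1.158  1.447  0.072] w 0.011084934040768376
```

Request:
{"fn": "step_arm", "kwargs": {"commands": [[-0.001,0.0008,0.00013,0,0,0.1],[0,0,0.00013,0,0,0.1],[0,0,0.00013,0,0,0.1],[0,0,0.00013,0,0,0.1],[0,0,0.00013,0,0,0.1],[0,0,0.00013,0,0,0.1]]}}

```text
time: 17.4
ee_pos: [0.5915, -0.0599, 0.1833]
eef_rot: [0.942, -0.335, -0.001, 0.001]
ft_force: [-8.8, -1.6, 5.2]
width: 0.0113
```

```bash
python3 st.py
```

```text
17.4 q [-0.685  0.414  0.908  1.659 -0.341  1.24  -0.388] p [ 0.591 -0.06   0.183] yaw -2.2539 f [-8.766 -1.603  5.203] m [-0.398  1.911  0.068] w 0.011328977843227842
```

Request:
{"fn": "step_arm", "kwargs": {"commands": [[-0.0008,0.0006,0.00013,0,0,0.1],[0,0,0.00013,0,0,0.1],[0,0,0.00013,0,0,0.1]]}}

```text
time: 17.7
ee_pos: [0.5909, -0.0594, 0.1829]
eef_rot: [0.882, -0.472, -0.001, 0.0]
ft_force: [-7.0, -0.4, 4.6]
width: 0.0109
```

```bash
python3 st.py
```

```text
17.7 q [-0.729  0.436  0.972  1.663 -0.377  1.246 -0.659] p [ 0.591 -0.059  0.183] yaw -2.5534 f [-7.032 -0.364  4.61 ] m [-0.191  1.41   0.048] w 0.01086250001198523
```

Request:
{"fn": "step_arm", "kwargs": {"commands": [[0,0,0.00013,0,0,0.1],[0,0,0.00013,0,0,0.1]]}}

```text
time: 17.9
ee_pos: [0.5907, -0.0591, 0.1827]
eef_rot: [0.83, -0.557, -0.001, 0.0]
ft_force: [-7.3, 0.9, 5.0]
width: 0.0109
```

```bash
python3 st.py
```

```text
17.9 q [-0.756  0.455  1.016  1.665 -0.404  1.253 -0.838] p [ 0.591 -0.059  0.183] yaw -2.753 f [-7.307  0.879  5.027] m [0.098 1.708 0.07 ] w 0.010886705428759922
```

Request:
{"fn": "step_arm", "kwargs": {"commands": [[0,0,0.00013,0,0,0.1],[0,0,0.00013,0,0,0.1]]}}

```text
time: 18.1
ee_pos: [0.5906, -0.0587, 0.1824]
eef_rot: [0.771, -0.637, -0.001, 0.0]
ft_force: [-9.0, 1.6, 6.8]
width: 0.011
```

```bash
python3 st.py
```

```text
18.1 q [-0.782  0.477  1.059  1.666 -0.434  1.261 -1.015] p [ 0.591 -0.059  0.182] yaw -2.9528 f [-8.971  1.553  6.76 ] m [0.36  1.88  0.019] w 0.010976417342157301
```

Request:
{"fn": "step_arm", "kwargs": {"commands": [[0,0,0.00013,0,0,0.1],[0,0,0.00013,0,0,0.1]]}}

```text
time: 18.3
ee_pos: [0.5906, -0.0583, 0.1821]
eef_rot: [-0.703, 0.711, 0.002, -0.0]
ft_force: [-9.2, 3.1, 6.7]
width: 0.0108
```

```bash
python3 st.py
```

```text
18.3 q [-0.807  0.501  1.104  1.667 -0.467  1.27  -1.19 ] p [ 0.591 -0.058  0.182] yaw 3.1308 f [-9.153  3.142  6.678] m [0.699 2.045 0.062] w 0.010829646283551339
```

Request:
{"fn": "step_arm", "kwargs": {"commands": [[-0.0005,0.0015,0,0,0,0.1],[0,0,0.0001,0,0,0.1]]}}

```text
time: 18.5
ee_pos: [0.5903, -0.0578, 0.182]
eef_rot: [-0.629, 0.777, 0.0, 0.0]
ft_force: [0.1, 1.5, -1.1]
width: 0.0109
```

```bash
python3 st.py
```

```text
18.5 q [-0.835  0.524  1.15   1.672 -0.499  1.276 -1.365] p [ 0.59  -0.058  0.182] yaw 2.9311 f [ 0.108  1.533 -1.134] m [0.293 0.119 0.105] w 0.01087391143540639
```

Request:
{"fn": "step_arm", "kwargs": {"commands": [[0,0,0.00013,0,0,0.1],[0,0,0.00013,0,0,0.1]]}}

```text
time: 18.7
ee_pos: [0.5905, -0.0573, 0.1817]
eef_rot: [-0.548, 0.836, 0.001, 0.0]
ft_force: [-0.2, 2.7, -0.1]
width: 0.0107
```

```bash
python3 st.py
```

```text
18.7 q [-0.856  0.554  1.194  1.673 -0.535  1.289 -1.538] p [ 0.59  -0.057  0.182] yaw 2.7316 f [-0.203  2.697 -0.076] m [0.548 0.161 0.067] w 0.010660799572045323
```

Request:
{"fn": "step_arm", "kwargs": {"commands": [[0,0,0.00013,0,0,0.1],[0,0,0.00013,0,0,0.1]]}}

```text
time: 18.9
ee_pos: [0.5907, -0.057, 0.1814]
eef_rot: [-0.462, 0.887, 0.001, 0.001]
ft_force: [0.9, 4.0, -0.1]
width: 0.0114
```

```bash
python3 st.py
```

```text
18.9 q [-0.873  0.583  1.233  1.673 -0.571  1.301 -1.711] p [ 0.591 -0.057  0.181] yaw 2.5321 f [ 0.871  4.039 -0.108] m [ 0.86  -0.02   0.052] w 0.011393646642567664
```

Request:
{"fn": "step_arm", "kwargs": {"commands": [[0,0,0.00013,0,0,0.1],[0,0,0.00013,0,0,0.05]]}}

```text
time: 19.1
ee_pos: [0.5909, -0.0567, 0.1812]
eef_rot: [-0.395, 0.919, 0.001, 0.001]
ft_force: [-0.1, 4.3, 1.0]
width: 0.011
```

```bash
python3 st.py
```

```text
19.1 q [-0.882  0.601  1.256  1.673 -0.592  1.31  -1.846] p [ 0.591 -0.057  0.181] yaw 2.3826 f [-0.07   4.274  0.992] m [ 1.027 -0.091  0.054] w 0.010999855939446326
```

Request:
{"fn": "step_arm", "kwargs": {"commands": [[0,0,0,0,0,0],[0,0,0,0,0,0],[0,0,0,0,0,0],[0,0,0,0,0,0],[0,0,-0.03,0,0,0],[0,0,-0.03,0,0,0],[0,0,0,0,0,-0.14],[0,0,0,0,0,-0.14],[0,0,0,0,0,-0.14],[0,0,0,0,0,-0.14],[0,0,0,0,0,-0.14],[0,0,0,0,0,-0.14]], "gripper": 0.5}}

```text
time: 20.3
ee_pos: [0.5901, -0.0588, 0.2413]
eef_rot: [0.738, -0.675, 0.0, -0.0]
ft_force: [0.2, -0.4, -0.0]
width: 0.0432
```

Request:
{"fn": "step_arm", "kwargs": {"commands": [[0,0,0,0,0,-0.14],[0,0,0,0,0,-0.14],[0,0,0,0,0,-0.14],[0,0,0,0,0,-0.14],[0,0,0,0,0,-0.14],[0,0,0,0,0,-0.14],[0,0,0,0,0,-0.14],[0,0,0,0,0,-0.14],[0,0,0,0,0,-0.14],[0,0,0,0,0,-0.14],[0,0,0,0,0,-0.14],[0,0,0,0,0,-0.14]]}}

```text
time: 21.5
ee_pos: [0.5901, -0.0589, 0.2413]
eef_rot: [0.995, 0.099, -0.0, 0.0]
ft_force: [0.4, -0.4, -0.7]
width: 0.0437
```

Request:
{"fn": "step_arm", "kwargs": {"commands": [[0,0,0,0,0,-0.14],[0,0,0,0,0,-0.14],[0,0,0,0,0,-0.14],[0,0,0,0,0,-0.14],[0,0,0,0,0,-0.06],[0,0,0,0,0,0],[0,0,0,0,0,0]]}}

```text
time: 22.2
ee_pos: [0.5902, -0.0588, 0.2413]
eef_rot: [0.919, 0.394, 0.0, -0.0]
ft_force: [-1.0, 0.1, -1.0]
width: 0.0435
```

```bash
python3 st.py
```

```text
22.2 q [-0.509  0.294  0.655  1.581 -0.183  1.329  0.979] p [ 0.59  -0.059  0.241] yaw -0.761 f [-1.039  0.05  -1.014] m [ 0.026  0.021 -0.018] w 0.04345163934005259
```

Request:
{"fn": "step_arm", "kwargs": {"commands": [[0.0013,0.0007,0.03,0,0,0],[0,0,0.032,0,0,0],[0,0,0,0,0,0],[0,0,0,0,0,0]]}}

```text
time: 22.6
ee_pos: [0.5916, -0.0582, 0.1798]
eef_rot: [0.919, 0.394, -0.0, 0.0]
ft_force: [0.6, -0.4, -0.3]
width: 0.0435
```

Request:
{"fn": "step_arm", "kwargs": {"commands": [[0,0,0,0,0,0],[0,0,0,0,0,0],[0,0,0,0,0,0],[0,0,0,0,0,0],[0,0,0,0,0,0],[0,0,0,0,0,0],[0,0,0,0,0,0],[0,0,0,0,0,0]], "gripper": 0, "grip_force": 40}}

```text
time: 23.4
ee_pos: [0.5921, -0.0577, 0.1795]
eef_rot: [0.919, 0.395, 0.001, 0.0]
ft_force: [3.3, 1.9, 0.2]
width: 0.0105
```

Request:
{"fn": "step_arm", "kwargs": {"commands": [[0,0,0.00013,0,0,0.1],[0,0,0.00013,0,0,0.1]]}}

```text
time: 23.6
ee_pos: [0.5921, -0.0577, 0.1793]
eef_rot: [0.954, 0.3, 0.001, -0.0]
ft_force: [2.8, 2.4, 0.8]
width: 0.0103
```

```bash
python3 st.py
```

```text
23.6 q [-0.521  0.353  0.673  1.658 -0.233  1.211  0.813] p [ 0.592 -0.058  0.179] yaw -0.9622 f [2.765 2.36  0.791] m [ 0.405 -0.75   0.07 ] w 0.010260867599973467
```

Request:
{"fn": "step_arm", "kwargs": {"commands": [[0,0,0.00013,0,0,0.1],[0,0,0.00013,0,0,0.1]]}}

```text
time: 23.8
ee_pos: [0.5922, -0.0576, 0.179]
eef_rot: [0.979, 0.203, 0.001, -0.0]
ft_force: [6.1, 2.0, -0.1]
width: 0.0107
```

```bash
python3 st.py
```

```text
23.8 q [-0.548  0.361  0.709  1.66  -0.249  1.212  0.625] p [ 0.592 -0.058  0.179] yaw -1.1623 f [ 6.101  1.981 -0.13 ] m [ 0.367 -0.877  0.108] w 0.010706972850394129
```

Request:
{"fn": "step_arm", "kwargs": {"commands": [[0,0,0.00013,0,0,0.1],[0,0,0.00013,0,0,0.1]]}}

```text
time: 24.0
ee_pos: [0.5924, -0.0575, 0.1788]
eef_rot: [0.995, 0.104, 0.001, -0.0]
ft_force: [4.4, 2.4, -1.1]
width: 0.0104
```

```bash
python3 st.py
```

```text
24.0 q [-0.576  0.369  0.746  1.661 -0.265  1.214  0.439] p [ 0.592 -0.058  0.179] yaw -1.3622 f [ 4.41   2.406 -1.06 ] m [ 0.397 -1.006  0.067] w 0.010365668484967205
```

Request:
{"fn": "step_arm", "kwargs": {"commands": [[0,0,0.00013,0,0,0.1],[0,0,0.00013,0,0,0.1]]}}

```text
time: 24.2
ee_pos: [0.5925, -0.0575, 0.1785]
eef_rot: [1.0, 0.004, 0.001, -0.0]
ft_force: [6.0, 2.0, -1.0]
width: 0.0105
```

```bash
python3 st.py
```

```text
24.2 q [-0.603  0.379  0.784  1.663 -0.283  1.216  0.253] p [ 0.592 -0.058  0.179] yaw -1.5622 f [ 6.029  2.02  -0.967] m [ 0.344 -1.139  0.06 ] w 0.010461925287921496
```

Request:
{"fn": "step_arm", "kwargs": {"commands": [[0,0,0.00013,0,0,0.1],[0,0,0.00013,0,0,0.1]]}}

```text
time: 24.4
ee_pos: [0.5926, -0.0576, 0.1783]
eef_rot: [0.995, -0.096, 0.001, -0.0]
ft_force: [6.3, 2.9, -1.6]
width: 0.0106
```

```bash
python3 st.py
```

```text
24.4 q [-0.631  0.39   0.823  1.664 -0.302  1.218  0.068] p [ 0.593 -0.058  0.178] yaw -1.7622 f [ 6.284  2.933 -1.606] m [ 0.32  -1.252  0.064] w 0.010563764132810363
```

Request:
{"fn": "step_arm", "kwargs": {"commands": [[0,0,0.0001,0,0,0.08]]}}

```text
time: 24.5
ee_pos: [0.5926, -0.0575, 0.1782]
eef_rot: [0.991, -0.135, 0.001, -0.0]
ft_force: [6.3, 3.0, -1.6]
width: 0.0104
```

```bash
python3 st.py
```

```text
24.5 q [-0.642  0.395  0.839  1.665 -0.311  1.219 -0.005] p [ 0.593 -0.058  0.178] yaw -1.842 f [ 6.331  2.988 -1.583] m [ 0.332 -1.293  0.108] w 0.01040981413037362
```

Request:
{"fn": "step_arm", "kwargs": {"commands": [[0,0,0.0001,0,0,0.08]]}}

```text
time: 24.6
ee_pos: [0.5927, -0.0576, 0.1781]
eef_rot: [0.985, -0.174, 0.001, -0.0]
ft_force: [6.7, 3.3, -2.1]
width: 0.0107
```

```bash
python3 st.py
```

```text
24.6 q [-0.653  0.4    0.855  1.665 -0.319  1.22  -0.078] p [ 0.593 -0.058  0.178] yaw -1.9214 f [ 6.748  3.291 -2.08 ] m [ 0.25  -1.347  0.112] w 0.010694736692788292
```

Request:
{"fn": "step_arm", "kwargs": {"commands": [[0,0,0.0001,0,0,0.08]]}}

```text
time: 24.7
ee_pos: [0.5927, -0.0576, 0.178]
eef_rot: [0.977, -0.214, 0.001, -0.0]
ft_force: [6.9, 1.3, -2.2]
width: 0.0103
```

```bash
python3 st.py
```

```text
24.7 q [-0.664  0.405  0.871  1.666 -0.327  1.222 -0.151] p [ 0.593 -0.058  0.178] yaw -2.0013 f [ 6.867  1.256 -2.187] m [ 0.253 -1.398  0.085] w 0.010319040308819374
```

Request:
{"fn": "step_arm", "kwargs": {"commands": [[0,0,0.0001,0,0,0.08]]}}

```text
time: 24.8
ee_pos: [0.5928, -0.0576, 0.1779]
eef_rot: [0.968, -0.252, 0.001, -0.0]
ft_force: [8.8, 1.2, -1.7]
width: 0.0106
```

```bash
python3 st.py
```

```text
24.8 q [-0.675  0.411  0.887  1.666 -0.336  1.223 -0.224] p [ 0.593 -0.058  0.178] yaw -2.0813 f [ 8.815  1.207 -1.724] m [ 0.16  -1.434  0.107] w 0.01060955867754029
```

Request:
{"fn": "step_arm", "kwargs": {"commands": [[0,0,0.0001,0,0,0.08]]}}

```text
time: 24.9
ee_pos: [0.5928, -0.0576, 0.1778]
eef_rot: [0.957, -0.291, 0.001, -0.0]
ft_force: [7.3, 2.4, -2.7]
width: 0.0102
```

```bash
python3 st.py
```

```text
24.9 q [-0.687  0.417  0.904  1.667 -0.346  1.225 -0.296] p [ 0.593 -0.058  0.178] yaw -2.1613 f [ 7.347  2.37  -2.749] m [ 0.184 -1.456  0.11 ] w 0.010150377172505718
```

Request:
{"fn": "step_arm", "kwargs": {"commands": [[0.0008,-0.001,0.0001,0,0,0.08]]}}

```text
time: 25.0
ee_pos: [0.5932, -0.0576, 0.1777]
eef_rot: [0.944, -0.329, 0.0, -0.0]
ft_force: [-1.8, 0.2, 4.1]
width: 0.0105
```

```bash
python3 st.py
```

```text
25.0 q [-0.696  0.426  0.92   1.665 -0.356  1.229 -0.369] p [ 0.593 -0.058  0.178] yaw -2.2416 f [-1.784  0.173  4.072] m [-0.023  0.472  0.117] w 0.010539324251650562
```

Request:
{"fn": "step_arm", "kwargs": {"commands": [[0,0,0.0001,0,0,0.08]]}}

```text
time: 25.1
ee_pos: [0.5931, -0.0577, 0.1776]
eef_rot: [0.93, -0.367, 0.0, -0.0]
ft_force: [0.5, 0.4, 2.6]
width: 0.0101
```

```bash
python3 st.py
```

```text
25.1 q [-0.707  0.432  0.937  1.665 -0.366  1.231 -0.441] p [ 0.593 -0.058  0.178] yaw -2.3217 f [0.462 0.416 2.629] m [ 0.043 -0.176  0.185] w 0.0101060922186586
```

Request:
{"fn": "step_arm", "kwargs": {"commands": [[0,0,0.0001,0,0,0.08]]}}

```text
time: 25.2
ee_pos: [0.5931, -0.0577, 0.1775]
eef_rot: [0.915, -0.404, 0.0, -0.0]
ft_force: [1.6, 0.2, 2.5]
width: 0.0103
```

```bash
python3 st.py
```

```text
25.2 q [-0.718  0.439  0.954  1.666 -0.376  1.233 -0.513] p [ 0.593 -0.058  0.178] yaw -2.4018 f [1.577 0.209 2.452] m [ 0.026 -0.216  0.166] w 0.010302854681647142
```

Request:
{"fn": "step_arm", "kwargs": {"commands": [[0,0,0.0001,0,0,0.06]]}}

```text
time: 25.3
ee_pos: [0.5931, -0.0577, 0.1775]
eef_rot: [0.902, -0.431, 0.0, -0.0]
ft_force: [1.3, 0.9, 2.3]
width: 0.0104
```

```bash
python3 st.py
```

```text
25.3 q [-0.726  0.444  0.967  1.666 -0.384  1.235 -0.566] p [ 0.593 -0.058  0.177] yaw -2.4617 f [1.303 0.904 2.338] m [ 0.075 -0.183  0.129] w 0.010438701206834959
```

Request:
{"fn": "step_arm", "kwargs": {"commands": [[0,0,0.0001,0,0,0.06]]}}

```text
time: 25.4
ee_pos: [0.5932, -0.0578, 0.1774]
eef_rot: [0.889, -0.457, 0.0, -0.0]
ft_force: [1.3, 0.5, 3.0]
width: 0.01
```

```bash
python3 st.py
```

```text
25.4 q [-0.734  0.45   0.98   1.667 -0.392  1.237 -0.619] p [ 0.593 -0.058  0.177] yaw -2.5211 f [1.342 0.489 2.966] m [ 0.022 -0.133  0.188] w 0.010041502586305559
```

Request:
{"fn": "step_arm", "kwargs": {"commands": [[0,0,0.0001,0,0,0.08]]}}

```text
time: 25.5
ee_pos: [0.5932, -0.0578, 0.1774]
eef_rot: [0.87, -0.493, 0.0, -0.0]
ft_force: [0.8, 1.0, 3.1]
width: 0.0104
```

```bash
python3 st.py
```

```text
25.5 q [-0.745  0.458  0.998  1.667 -0.403  1.239 -0.691] p [ 0.593 -0.058  0.177] yaw -2.6011 f [0.751 1.028 3.078] m [-0.029 -0.177  0.254] w 0.010358907098108258
```

Request:
{"fn": "step_arm", "kwargs": {"commands": [[0,0,0.0001,0,0,0.08]]}}

```text
time: 25.6
ee_pos: [0.5932, -0.0578, 0.1773]
eef_rot: [0.85, -0.527, 0.0, -0.0]
ft_force: [0.8, -0.3, 3.2]
width: 0.0105
```

```bash
python3 st.py
```

```text
25.6 q [-0.756  0.466  1.015  1.668 -0.415  1.242 -0.762] p [ 0.593 -0.058  0.177] yaw -2.6817 f [ 0.836 -0.303  3.236] m [-0.078 -0.183  0.283] w 0.010475212274131911
```

Request:
{"fn": "step_arm", "kwargs": {"commands": [[0,0,0.0001,0,0,0.06]]}}

```text
time: 25.7
ee_pos: [0.5933, -0.0579, 0.1773]
eef_rot: [0.833, -0.553, 0.0, -0.0]
ft_force: [0.9, -0.1, 3.9]
width: 0.0106
```

```bash
python3 st.py
```

```text
25.7 q [-0.764  0.472  1.029  1.668 -0.424  1.244 -0.815] p [ 0.593 -0.058  0.177] yaw -2.7417 f [ 0.931 -0.136  3.867] m [-0.013 -0.122  0.244] w 0.01063750378987522
```

Request:
{"fn": "step_arm", "kwargs": {"commands": [[0,0,0.0001,0,0,0.08]]}}

```text
time: 25.8
ee_pos: [0.5933, -0.058, 0.1772]
eef_rot: [0.811, -0.585, 0.0, -0.0]
ft_force: [1.3, -0.5, 3.5]
width: 0.0104
```

```bash
python3 st.py
```

```text
25.8 q [-0.774  0.481  1.046  1.668 -0.436  1.247 -0.885] p [ 0.593 -0.058  0.177] yaw -2.8212 f [ 1.267 -0.55   3.453] m [-0.104 -0.172  0.254] w 0.010393230885705654
```

Request:
{"fn": "step_arm", "kwargs": {"commands": [[0,0,0.0001,0,0,0.06]]}}

```text
time: 25.9
ee_pos: [0.5933, -0.058, 0.1771]
eef_rot: [0.793, -0.61, 0.001, -0.0]
ft_force: [0.5, 0.6, 4.3]
width: 0.01
```

```bash
python3 st.py
```

```text
25.9 q [-0.782  0.488  1.06   1.669 -0.445  1.25  -0.938] p [ 0.593 -0.058  0.177] yaw -2.8817 f [0.471 0.598 4.323] m [-0.069 -0.131  0.252] w 0.01002563700210583
```

Request:
{"fn": "step_arm", "kwargs": {"commands": [[0,0,0,0,0,0],[0,0,0,0,0,0],[0,0,0,0,0,0],[0,0,0,0,0,0],[0,0,0,0,0,0],[0,0,-0.03,0,0,0],[0,0,-0.04,0,0,0],[0,0,-0.04,0,0,0],[0,0,0,0,0,-0.14],[0,0,0,0,0,-0.14],[0,0,0,0,0,-0.14],[0,0,0,0,0,-0.14]], "gripper": 0.5}}

```text
time: 27.1
ee_pos: [0.5928, -0.0577, 0.2865]
eef_rot: [0.932, -0.363, -0.0, -0.0]
ft_force: [-0.1, 0.6, 0.0]
width: 0.0435
```

Request:
{"fn": "step_arm", "kwargs": {"commands": [[0,0,0,0,0,-0.14],[0,0,0,0,0,-0.14],[0,0,0,0,0,-0.14],[0,0,0,0,0,-0.14],[0,0,0,0,0,-0.14],[0,0,0,0,0,-0.14],[0,0,0,0,0,-0.14],[0,0,0,0,0,-0.14],[0,0,0,0,0,-0.14],[0,0,0,0,0,-0.14],[0,0,0,0,0,-0.14],[0,0,0,0,0,-0.14]]}}

```text
time: 28.3
ee_pos: [0.5927, -0.0578, 0.2864]
eef_rot: [0.892, 0.452, -0.0, -0.0]
ft_force: [0.8, 0.5, -0.7]
width: 0.0432
```

Request:
{"fn": "step_arm", "kwargs": {"commands": [[0,0,0,0,0,-0.14],[0,0,0,0,0,-0.14],[0,0,0,0,0,-0.11],[0,-0.015,0,0,0,0],[0,-0.015,0,0,0,0],[0,0,0,0,0,0],[0,0,0,0,0,0]]}}

```text
time: 29.0
ee_pos: [0.564, -0.0502, 0.2867]
eef_rot: [0.789, 0.614, 0.0, -0.0]
ft_force: [0.6, -0.3, 0.1]
width: 0.0436
```

```bash
python3 st.py; python3 look.py w5
python3 - <<'E'
import cv2
im=cv2.imread('pics/w5.png')[110:250,170:330]
cv2.imwrite('pics/w5c.png',cv2.resize(im,None,fx=4,fy=4,interpolation=cv2.INTER_CUBIC))
E
```

```text
29.0 q [-0.544  0.195  0.644  1.582 -0.119  1.403  1.433] p [ 0.564 -0.05   0.287] yaw -0.2484 f [ 0.564 -0.296  0.061] m [-0.02   0.026  0.05 ] w 0.04358860823659641
29.0 [ 0.56401488 -0.05022734  0.28668585] [ 7.89265647e-01  6.14051764e-01  4.10609845e-04 -3.70218443e-05]
```

View pics/w5c.png

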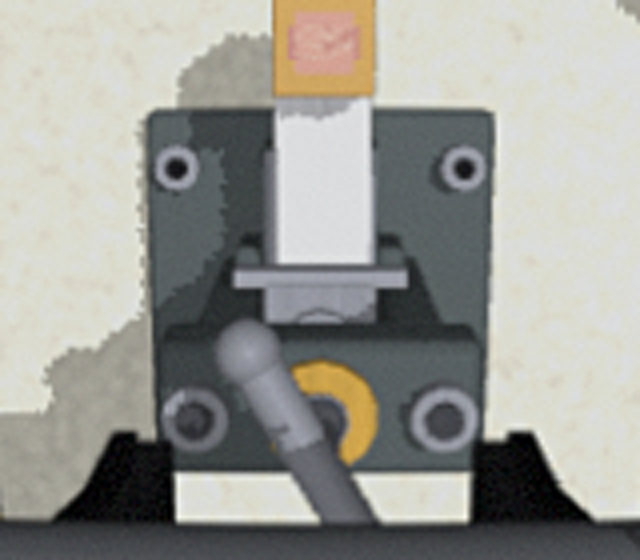

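The carrier has not moved from the home position (block edge still at crop row 97). The handle is at the angle the tool turned it to, so the grip did not slip noticeably. The gripper is clear, so I'm handing in.

```bash
python3 -c "
from bench import *
print(close_job())"
```

```text
the job is handed in; nothing more can be done
None
```

The square-block carrier is in the vise, home against the stop and clamped. I handed the job in at about 29 s of the 72 s allowed; no verdict was reported.

- **Insertion:** I lowered the carrier onto the open front of the bed and slid it in until it met the stop. The push peaked at about 21 N along the slide; I then backed off and released it. The camera put the inner block edge 18.4 mm in front of the bed's edge, against 18 mm expected. The carrier sat straight, about 2 mm to one side.
- **Clamping:** I turned the handle about 5.6 rad clockwise in two grips. The torque reading rose from about 0.06 N m running free to 0.25–0.28 N m, inside the firm band. That suggests roughly 65–85 N of clamping; I did not measure the force directly.
- **Last checks:** The final picture showed the block edge in the same place as before clamping. The handle matched the tool's turn to about 0.04 rad, so the grip hardly slipped. The gripper was clear of everything.
- **Did not fully agree:** The torque readings scattered by about 0.03 N m and levelled off near 0.25 N m over the last 0.2 rad instead of rising further, so I stopped there.
- **Other items:** I kept the arm away from the other carrier, the green look-alike, the brain model and the glassware, but did not measure their positions again at the end.

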